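Hold a dip slide in the ultraviolet viewer beside its comparison standard

ROBOT

A 6-joint arm with a two-finger parallel gripper is mounted at the origin on a cart in front of the work surface, level with it; the furniture and walls round the work are solid. World frame = base frame: x ahead of the robot, y to its left, z up, the work surface at z = 0. Lengths are in m, angles in degrees, forces in N, time in s.
With the tool pointing down it reaches from about 0.4 to 0.825 m from the base axis. Payload 7 kg.
Tool frame: the origin (TCP) lies midway between the tips of the shut fingers; the grasp point (between the pads) lies 19 mm behind it; z points along the fingers, y is the direction in which the jaws open and shut (so a half turn about z gives the same grasp; the last joint's range is limited). The gripper opens to 88 mm and grips with 3 to 60 N. Pads are 19 mm wide; open, the fingers measure 130 mm over their backs; the gripper's body (78 mm by 193 mm) begins 47 mm behind the grasp point.
Start: joints at [89.273, 20.546, 0.682, 0, -70.136, -16.507], TCP at [0.2, 0.645, 0.227] pointing down, gripper open.
Joint ranges: [-176.03, 176.03], [-82.01, 121.73], [-58.28, 71.71], [-173.87, 95.51], [-174.79, -0.11], [-173.66, 173.66]. Speed limits (degrees/s): [136.94, 136.94, 172.46, 180, 180, 180].

INTERFACE

Orientations are given as [roll, pitch, yaw] about the fixed x, y, z axes, in that order (R = Rz(yaw) Ry(pitch) Rx(roll)).
In Python, from plant import r gives the robot as it stands. The module is installed in compiled form; this text tells all that it offers.
- The arm moves only by the tool send_rows, never from a script. Its argument "motion" is a list of rows, each an object with "travel": the shift along the tool's x, y, z in m, a list of three; "spin": the turn about the tool's z in degrees. In form: [{"travel": [tx, ty, tz], "spin": spin}, ...]. A call has 1 to 5 rows; each row shifts and turns the pose as measured when the row begins, along the tool's axes as they then stand; what a row does not reach is not made up. A row lasts 1/12 s, in which the tool goes at most 41.7 mm and 7.16 degrees, less where a joint would pass 70% of its speed; a pose out of reach is approached as far as the arm can. A call is refused whole if a number of a shift passes 0.0417 or a number of a turn 7.16, either way. A call with a gripper value outside its range is refused whole. "gripper" is the gripper command: -1 is shut, 1 is fully open, values between are in proportion, set as the call begins (left out, the last holds). The fingers move at their own pace and stop on an object; "squeeze" is the grip in N (left out, the last holds). Time passes only in rows, so rows that do not move let the fingers close. It gives the time, the measured TCP pose, the force and the opening at its end, in the units of the state.
- r.get_state(): the state, without advancing time (a new reading comes with each control period).
- r.capture(name): name is "side" or "top"; returns (picture, depth): 480x640x3 uint8, blue, green, red; 480x640 float32, m along the optical axis (not along the pixel's ray), 0 where there is no reading.
- r.get_calibration(name): a dict with "fov_y" (degrees; the focal length in pixels is half the picture's height over the tangent of half this angle, whatever the lens; pixels are square), "cx", "cy" (the principal point, pixels), "origin" and "orientation" of the camera in the world. Camera axes: x right, y down, z forward; pixel columns grow to the right and rows downward; lengths in m; the calibration is good to about 2 mm. A picture is of the moment at which its call begins. get_calibration takes no time and is no camera call.
- r.close_job(): hands the job in, once; it reports no verdict.
Trained networks look in the newest picture that a camera, given by its name, has taken for a name from the list of things; names that differ only in an ending like _2 or _b are one class to them, and where a whole thing is asked for, a point or a joint stands for the part that bears it (a point fixed in the world has none). Each returns a list of dicts, best first, with "conf" (0 to 1); they miss things now and then, are a little off and sometimes report something else, mostly with a low value. They report only what shows in the picture. A call takes as long as a camera call.
- r.boxes_of(camera, target): "at" ([x, y, z] in m, in the coordinates of the camera as it stood for that picture, good to about 4 mm: the middle of the surface that is visible of it).
- r.pinpoint(camera, target): "at" ([x, y, z] in m, in the coordinates of the camera as it stood for that picture, good to about 4 mm: a listed point, or the origin of a listed thing).
The state is a dict: "time_s": time; "joints": joint angles; "qd": joint speeds; "joint_torque": joint torques, N m; "tcp_pos": TCP position; "eef_rot": TCP orientation; "contact_force": force on the tool from outside, world axes, zero at the start; "moment": the same for the moment, N m; "gripper_width": finger opening in m.
Only numpy, scipy, OpenCV 4.12 (cv2) and the standard library are available. Lean on these libraries where they do the work, as an engineer would, in place of code of your own. Each camera call takes 0.05 s, during which the arm holds its last target. There are 200 camera calls.

TASK

A dip slide is to be read in the ultraviolet viewer, next to the comparison standard. Lift the square-headed standard out of its vial in the rack, stand it in the viewer's square-collared reference socket with its head right down on the collar, and let go of it; only then take the round-capped dip slide out of its vial, pass it down through the round-collared sample port and push it fully home, cap down on the collar, against the sprung lamp interlock. The lamp burns only while the slide is pressed home, so finish still gripping it by the cap and holding it down, with the standard still seated, and leave the specimen cup and the culture dish in front of them undisturbed.

Things in the scene. Friction and masses are not known exactly. Their poses are not given: they have to be found in the camera images.
- dip_slide: Dip slide, loose, 30 g: white flat paddle (8 mm thick along its x, 20 mm wide along y, 72 mm long, lowest 6 mm tapering to 5 x 17) under a round ribbed white cap, 33 mm across, 28 mm tall. Origin: middle of the paddle's lower end, z up; the cap spans 72 to 100 mm above it. Starts upright in an end vial of the rack, cap resting on the rim, yaw varies; lifts straight out freely.
- standard: Comparison standard, loose, 35 g: the same paddle (8 mm along its x, 20 mm along y, 72 mm long, same taper) under a square white head, 26 x 26 mm with sides along x and y, 28 mm tall. Origin: middle of the paddle's lower end, z up; the head spans 72 to 100 mm above it. Starts upright in the other end vial, head resting on the rim, yaw varies.
- rack: Grey metal rack, fixed, 146 mm (its x) by 50 mm (its y), three clear vials (31 mm outside, 26 mm inside) in a row along its x at -44, 0 and +44 mm. Origin: centre of its underside. Vial rims 89 mm above the bench, upper plate 52 mm, end tabs 64 mm. The middle vial is empty; which end vial holds the dip slide and which the standard varies.
- viewer: Ultraviolet viewer, fixed: grey box 110 mm (its x) by 124 mm (its y), flat top 120 mm above the bench, amber window and black eye shade (40 mm deep) on the front, which faces its -x. Origin: centre of its underside. On top, side by side along its y, 60 mm apart, two black collars 8 mm tall, each round a slot through the top.
- reference_socket (a point): Centre of the mouth of the slot in the square collar (26 x 26 mm), at the viewer's +y side, level with the collar's upper face, 128 mm above the bench. Slot 10 mm along x, 22 mm along y (2 mm wider than the paddle both ways), 14 mm deep, open chamber below. Axes as the viewer's. A seated standard's origin is 72 mm below this point, its head 28 mm above.
- sample_port (a point): Centre of the mouth of the slot in the round collar (30 mm across), at the viewer's -y side, level with the collar's upper face, 128 mm above the bench. Slot as in the reference socket; axes as the viewer's. Below it is the interlock plunger, which the paddle's end meets when the cap is 12 mm above the collar. Pushed home, the slide's origin is 72 mm below this point.
- interlock (a joint): Sprung plunger of the lamp interlock under the sample port, m pressed down: 0 up, 0.012 when the slide's cap is down on the collar (stop at 0.0135). Its spring pushes back with about 2 N at first and 5.5 N pressed home, and lifts the slide again if it is let go.
- specimen_cup: Bystander: specimen cup with screw lid, 62 mm round, 72 mm tall, in front of the rack; origin: centre of its underside.
- petri_dish: Bystander: small culture dish, 60 mm round, 14 mm tall, in front of the gap between rack and viewer; origin: centre of its underside.

How it is judged:
By the outcome, as a careful person would: the job done as asked, in the order asked, and still so for the second after the job is handed in, while the arm keeps its last pose, push and grip.
It also fails if it takes over 69 s, if anything falls off the work surface, if the arm or the gripper's body presses on something with over 40 N, if the wrist force passes 120 N, or if a joint passes its speed limit or range.

## Working session

There is one attempt and no reset: what is moved stays moved. The work goes in short steps, Python scripts to look and compute and a tool call to move; the robot and the scene stay as the last step left them, time stands still between calls to the robot, and variables do not carry over. Pictures are saved under pics/ and viewed, about 8 in all and at most 12, crops included, and the job is handed in when it is done.

Besides the shell and the picture viewer there is one more tool, called after "Emit:" by a JSON object that holds its "name" and its "arguments". send_rows: Moves the arm, as the interface text tells. Its arguments: {"type":"object","properties":{"motion":{"type":"array"},"gripper":{"type":"number"},"squeeze":{"type":"number"}},"required":["motion"]}

```bash
mkdir -p pics; cat > h.py <<'E'
import numpy as np, cv2
from scipy.spatial.transform import Rotation as R
from plant import r
def cam(n):
    c=r.get_calibration(n); f=240/np.tan(np.radians(c["fov_y"]/2))
    o=np.array(c["orientation"],float)
    M=R.from_euler('xyz',o,degrees=True).as_matrix() if o.size==3 else o.reshape(3,3)
    return c,f,M,np.array(c["origin"])
def cloud(n,d):
    c,f,M,o=cam(n); v,u=np.mgrid[:480,:640]
    P=np.stack([(u-c["cx"])/f*d,(v-c["cy"])/f*d,d],-1)
    return P@M.T+o
def w(n,p):
    c,f,M,o=cam(n); return M@np.array(p)+o
def px(n,p):
    c,f,M,o=cam(n); q=M.T@(np.array(p)-o); return q[0]/q[2]*f+c["cx"],q[1]/q[2]*f+c["cy"]
E
python3 - <<'E'
from h import *
s=r.get_state(); print(s)
for n in("side","top"):
    print(r.get_calibration(n))
    p,d=r.capture(n); cv2.imwrite(f"pics/{n}0.png",p); np.save(f"{n}0.npy",d)
    for t in["dip_slide","standard","rack","viewer","reference_socket","sample_port","specimen_cup","petri_dish"]:
        for k in r.pinpoint(n,t)[:2]: print(n,t,round(k["conf"],2),w(n,k["at"]).round(4))
E
```

```text
{'time_s': 0.0, 'joints': array([ 8.92723110e+01,  2.05919760e+01,  6.34108516e-01, -2.01448256e-02,
       -7.01359769e+01, -1.65076851e+01]), 'qd': array([-0.02668935, -0.10188053, -0.09944396,  0.07185666,  0.00659142,
        0.00861916]), 'joint_torque': array([ 9.52384798e-04, -5.82716453e+01,  2.93057477e+01,  6.99715421e+00,
        7.24798796e-03, -1.64380212e-04]), 'tcp_pos': array([0.19987282, 0.64421837, 0.22561905]), 'eef_rot': array([ 1.79904642e+02, -8.51108153e-03, -1.72422276e+01]), 'contact_force': array([-0.27615565, -1.10900828, -0.69943546]), 'moment': array([-0.03492745,  0.01430107, -0.02565135]), 'gripper_width': 0.08755989737631359}
{'fov_y': 50.827694158613056, 'cx': 316.191692028865, 'cy': 232.62597833269191, 'origin': array([-0.34770563,  0.34539928,  0.45611067]), 'orientation': array([-115.59001747,   -0.67351729,  -91.69536932])}
side rack 0.79 [ 0.4698  0.4097 -0.001 ]
side viewer 0.94 [0.4765 0.2424 0.0032]
side reference_socket 0.67 [0.4879 0.2732 0.1318]
side sample_port 0.79 [0.4848 0.2081 0.1252]
side specimen_cup 0.94 [3.373e-01 3.770e-01 3.000e-04]
side petri_dish 0.96 [ 0.3232  0.2764 -0.0022]
side petri_dish 0.17 [3.376e-01 3.777e-01 2.000e-04]
{'fov_y': 51.176470286026756, 'cx': 319.8282875378415, 'cy': 233.1385372758821, 'origin': array([0.38478616, 0.31278123, 0.95642799]), 'orientation': array([-177.06463245,    0.35716084,  -91.42942587])}
top dip_slide 0.63 [0.4323 0.411  0.0187]
top standard 0.79 [0.5197 0.4134 0.0156]
top standard 0.58 [0.3252 0.2818 0.0009]
top rack 0.59 [ 0.4744  0.4138 -0.0032]
top viewer 0.62 [0.4738 0.243  0.0027]
top reference_socket 0.73 [0.4799 0.2767 0.1266]
top sample_port 0.87 [0.4807 0.213  0.1301]
top petri_dish 0.56 [0.3253 0.2808 0.001 ]
```

View pics/top0.png

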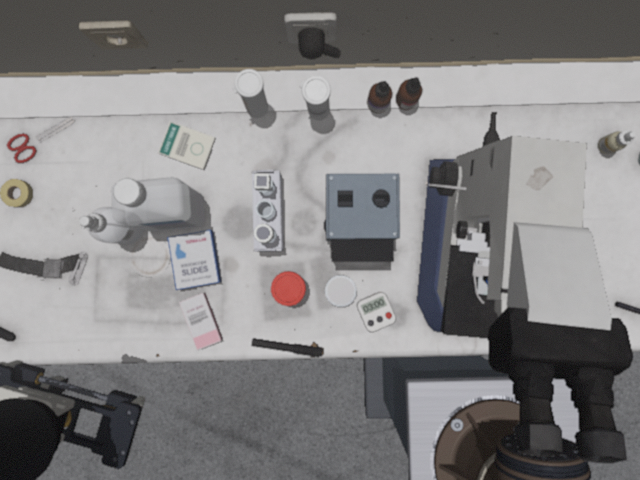

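View pics/side0.png

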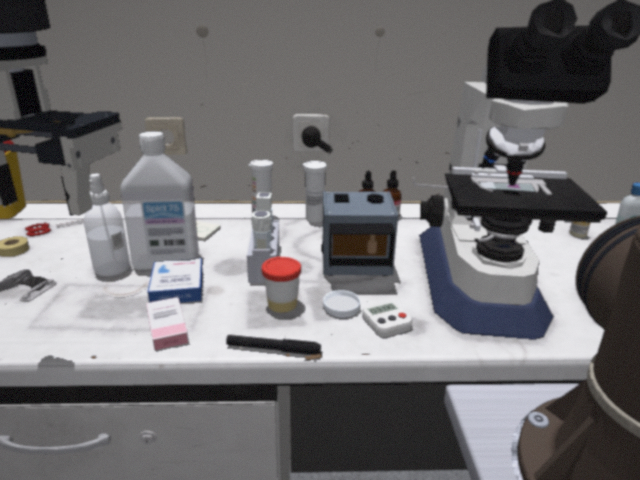

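```bash
cat > m.py <<'E'
from h import *
p=cv2.imread("pics/top0.png"); d=np.load("top0.npy"); C=cloud("top",d)
X,Y,Z=C[...,0],C[...,1],C[...,2]
def rect(m,name):
    m=m&(d>0); Q=(C[m][:,:2]*1000).astype(np.float32)
    print(name,m.sum(),"z",np.median(Z[m]).round(4),np.percentile(Z[m],[5,95]).round(4),"rect",[np.round(t,2) for t in cv2.minAreaRect(Q)],"mean",Q.mean(0).round(1))
t=(abs(X-.25)<.1)&(abs(Y-.4)<.2)&(Z<.01); print("table",np.median(Z[t]))
rk=abs(Y-.412)<.035
rect(rk&(abs(X-.52)<.03)&(abs(Z-.117)<.006),"std")
rect(rk&(abs(X-.43)<.03)&(abs(Z-.117)<.006),"slide")
v=(abs(X-.475)<.08)&(abs(Y-.243)<.08)
rect(v&(abs(Z-.122)<.009),"viewertop")
rect((abs(X-.475)<.12)&(abs(Y-.412)<.04)&(Z>.042)&(Z<.07),"plate")
g=p.max(2)
for n,y in(("ref",.276),("port",.213)):
    rect((abs(X-.48)<.03)&(abs(Y-y)<.025)&(g<45)&(Z>.11),n)
b=(Y>.44)&(Y<.7)&(X>.35)&(X<.65)
for h in(.08,.12,.15,.18,.2): 
    m=b&(Z>h)&(d>0)
    if m.any(): print("bottle>",h,C[m].min(0).round(3),C[m].max(0).round(3))
m=(Y<.17)&(Y>.0)&(Z>.1)&(X>.3); print("scope",C[m].min(0),C[m].max(0))
E
python3 m.py
python3 - <<'E'
import cv2,numpy as np
p=cv2.imread("pics/top0.png")
a=cv2.resize(p[160:260,240:310],None,fx=5.5,fy=5.5,interpolation=cv2.INTER_CUBIC)
b=cv2.resize(p[165:265,320:405],None,fx=4.5,fy=4.5,interpolation=cv2.INTER_CUBIC)
o=np.zeros((550,790,3),np.uint8);o[:,:a.shape[1]]=a;o[:b.shape[0],400:400+b.shape[1]]=b
cv2.imwrite("pics/crop1.png",o)
E
```

```text
table -0.0009122641126787512
std 236 z 0.1159 [0.1126 0.1182] rect [array([518.34, 413.72]), array([25.55, 25.7 ]), np.float64(87.9)] mean [518.5 413.7]
slide 285 z 0.1164 [0.1138 0.1187] rect [array([430.51, 413.41]), array([30.69, 30.93]), np.float64(71.75)] mean [430.6 413.2]
viewertop 4633 z 0.1195 [0.1169 0.1263] rect [array([471.89, 244.05]), array([122.87, 108.33]), np.float64(88.54)] mean [471.2 244.6]
plate 1370 z 0.0515 [0.0483 0.0634] rect [array([450.71, 411.4 ]), array([195.95,  60.9 ]), np.float64(5.72)] mean [470.9 410.3]
ref 2 z 0.1185 [0.1136 0.1234] rect [array([489.26, 273.16]), array([19.72,  0.  ]), np.float64(-95.45)] mean [489.3 273.2]
port 1 z 0.1242 [0.1242 0.1242] rect [array([486.74, 203.37]), array([0., 0.]), np.float64(0.0)] mean [486.7 203.4]
bottle> 0.08 [0.422 0.536 0.08 ] [0.522 0.7   0.24 ]
bottle> 0.12 [0.432 0.537 0.12 ] [0.522 0.697 0.24 ]
bottle> 0.15 [0.441 0.537 0.15 ] [0.521 0.694 0.24 ]
bottle> 0.18 [0.457 0.558 0.18 ] [0.514 0.682 0.24 ]
bottle> 0.2 [0.468 0.575 0.2  ] [0.51  0.615 0.24 ]
scope [3.00024189e-01 2.62742447e-06 1.00004090e-01] [0.76179572 0.16995717 0.41437452]
```

View pics/crop1.png

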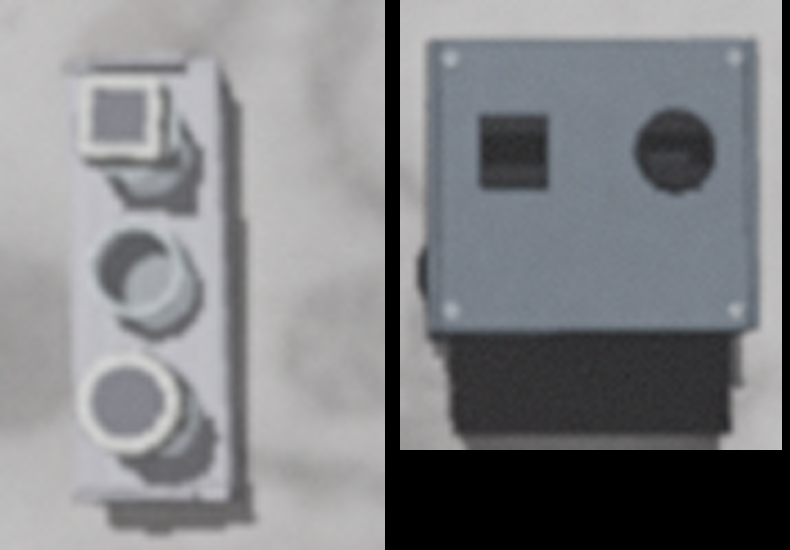

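```bash
cat >> h.py <<'E'
def go(x=None,y=None,z=None,yaw=None):
    s=r.get_state(); p=np.array(s["tcp_pos"]); Rm=R.from_euler('xyz',s["eef_rot"],degrees=True)
    t=np.array([a if b is None else b for a,b in zip(p,(x,y,z))])
    print("t",round(s["time_s"],2),"tcp",p.round(4),"rot",np.round(s["eef_rot"],2),"F",np.round(s["contact_force"],1),"w",round(s["gripper_width"],4))
    print("tool delta mm",(Rm.inv().apply(t-p)*1000).round(1), "spin",None if yaw is None else round(-(yaw-s["eef_rot"][2]),2))
E
python3 - <<'E'
from h import *
p=cv2.imread("pics/top0.png"); g=p.max(2).astype(np.float32)
c,f,M,o=cam("top")
for n,(u,v) in dict(ref=(345.3,198.8),port=(381.3,198.5)).items():
    x0,y0=int(u)-13,int(v)-13
    a=cv2.resize(g[y0:y0+27,x0:x0+27],None,fx=8,fy=8,interpolation=cv2.INTER_CUBIC)
    m=(a<75).astype(np.uint8); ks,_=cv2.findContours(m,cv2.RETR_EXTERNAL,cv2.CHAIN_APPROX_NONE); k=max(ks,key=cv2.contourArea)
    mm=cv2.minAreaRect(k); mo=cv2.moments(k); q=np.array([mo["m10"]/mo["m00"],mo["m01"]/mo["m00"]])
    q=(q+.5)/8-.5+[x0,y0]
    ray=M@np.array([(q[0]-c["cx"])/f,(q[1]-c["cy"])/f,1]); L=(.126-o[2])/ray[2]
    print(n,q,mm,(o+L*ray).round(4), "px/mm",f/L/1000)
go(.5184,.4137,.20,-2.1)
E
```

```text
ref [344.85225907 198.50349084] ((106.0, 112.0), (122.0, 114.0), 90.0) [0.4841 0.2738 0.126 ] px/mm 0.6007718870974784
port [380.78461809 198.27518975] ((107.10275268554688, 110.39083099365234), (137.07293701171875, 134.93118286132812), 43.2642936706543) [0.483  0.2141 0.126 ] px/mm 0.6010275344735223
t 0.9 tcp [0.2    0.6447 0.2266] rot [-180.      0.    -17.23] F [-0.1  0.9  0.1] w 0.0876
tool delta mm [372.5 126.3  26.6] spin -15.13
```

Emit:
{"name": "send_rows", "arguments": {"motion": [{"travel":[0.025,0.035,0],"spin":-5},{"travel":[0.035,0.035,0],"spin":-5},{"travel":[0.04,0.035,0],"spin":-5.1},{"travel":[0.04,0.035,0],"spin":0},{"travel":[0.04,0.03,0],"spin":0}]}}

```text
time_s: 1.32
tcp_pos: [0.3263, 0.482, 0.2244]
eef_rot: [179.9, 0.0, -0.8]
contact_force: [0.9, 0.7, -1.1]
gripper_width: 0.0877
```

Emit:
{"name": "send_rows", "arguments": {"motion": [{"travel":[0.035,0.02,0],"spin":0},{"travel":[0.035,0.01,0],"spin":0},{"travel":[0.03,0.01,0],"spin":0},{"travel":[0.02,0,0],"spin":0},{"travel":[0,0,0],"spin":0}]}}

```text
time_s: 1.73
tcp_pos: [0.4549, 0.4316, 0.2271]
eef_rot: [-179.9, -0.1, -1.0]
contact_force: [0.2, 0.5, -0.9]
gripper_width: 0.0878
```

```bash
python3 -c "
from h import *
go(.5184,.4137,.15,-2.1)"
```

```text
t 1.73 tcp [0.4549 0.4316 0.2271] rot [-1.7993e+02 -1.2000e-01 -9.8000e-01] F [ 0.2  0.5 -0.9] w 0.0878
tool delta mm [63.6 16.9 77.2] spin 1.12
```

Emit:
{"name": "send_rows", "arguments": {"motion": [{"travel":[0.03,0.009,0],"spin":1.1},{"travel":[0.03,0.008,0],"spin":0},{"travel":[0.004,0,0.03],"spin":0},{"travel":[0,0,0.03],"spin":0},{"travel":[0,0,0.015],"spin":0}], "gripper": 0.2}}

```text
time_s: 2.15
tcp_pos: [0.5244, 0.4141, 0.1555]
eef_rot: [-179.4, -0.5, -2.3]
contact_force: [-0.2, 0.5, -0.5]
gripper_width: 0.0596
```

```bash
python3 -c "
from h import *
go(.5184,.4137,.091,-2.1)
p,d=r.capture('side'); cv2.imwrite('pics/s1.png',cv2.resize(p[130:310,190:430],None,fx=3.3,fy=3.3,interpolation=cv2.INTER_CUBIC))"
```

```text
t 2.15 tcp [0.5244 0.4141 0.1555] rot [-179.44   -0.5    -2.26] F [-0.2  0.5 -0.5] w 0.0596
tool delta mm [-6.6  1.2 64.4] spin -0.16
```

View pics/s1.png

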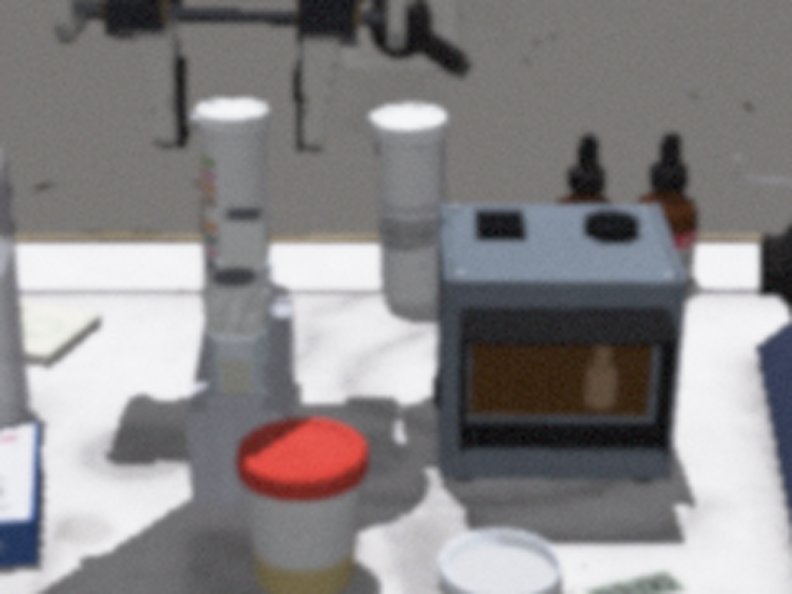

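Emit:
{"name": "send_rows", "arguments": {"motion": [{"travel":[-0.005,0.001,0.02],"spin":0},{"travel":[-0.001,0,0.02],"spin":0},{"travel":[0,0,0.012],"spin":0},{"travel":[0,0,0.004],"spin":0},{"travel":[0,0,0],"spin":0}]}}

```text
time_s: 2.62
tcp_pos: [0.5163, 0.4142, 0.0962]
eef_rot: [-179.6, -0.4, -2.2]
contact_force: [-0.5, -0.1, 0.4]
gripper_width: 0.0524
```

```bash
python3 -c "
from h import *
go(.5184,.4137,.091,-2.1)"
```

```text
t 2.62 tcp [0.5163 0.4142 0.0962] rot [-179.63   -0.38   -2.16] F [-0.5 -0.1  0.4] w 0.0524
tool delta mm [2.1 0.4 5.2] spin -0.06
```

Emit:
{"name": "send_rows", "arguments": {"motion": [{"travel":[0.002,0,0.003],"spin":0},{"travel":[0,0,0.002],"spin":0},{"travel":[0,0,0],"spin":0}]}}

```text
time_s: 2.87
tcp_pos: [0.5193, 0.4159, 0.0939]
eef_rot: [-179.5, -0.5, -2.1]
contact_force: [-0.3, -0.1, 0.1]
gripper_width: 0.0524
```

Emit:
{"name": "send_rows", "arguments": {"motion": [{"travel":[0,0,0],"spin":0},{"travel":[0,0,0],"spin":0},{"travel":[0,0,0],"spin":0},{"travel":[0,0,0],"spin":0},{"travel":[0,0,0],"spin":0}], "gripper": -1, "squeeze": 25}}

```text
time_s: 3.28
tcp_pos: [0.5204, 0.4162, 0.0967]
eef_rot: [-179.4, -0.7, -2.1]
contact_force: [0.4, -2.2, -0.1]
gripper_width: 0.0258
```

```bash
python3 -c "
from h import *
go(.5184,.4137,.22,-2.1)"
```

```text
t 3.28 tcp [0.5204 0.4162 0.0967] rot [-179.36   -0.65   -2.09] F [ 0.4 -2.2 -0.1] w 0.0258
tool delta mm [  -0.5    1.2 -123.3] spin 0.01
```

Emit:
{"name": "send_rows", "arguments": {"motion": [{"travel":[0,0,-0.01],"spin":0},{"travel":[0,0,-0.03],"spin":0},{"travel":[0,0,-0.03],"spin":0},{"travel":[0,0,-0.03],"spin":0},{"travel":[0,0,-0.025],"spin":0}]}}

```text
time_s: 3.7
tcp_pos: [0.5171, 0.4128, 0.2213]
eef_rot: [-179.8, -0.3, -2.1]
contact_force: [1.1, 1.2, 0.4]
gripper_width: 0.0257
```

```bash
python3 -c "
from h import *
go(.4841,.2738,.22,-1.3)
p,d=r.capture('side'); np.save('side2.npy',d);cv2.imwrite('pics/s2f.png',p)
cv2.imwrite('pics/s2.png',cv2.resize(p[60:240,190:430],None,fx=3.3,fy=3.3,interpolation=cv2.INTER_CUBIC))
for k in r.pinpoint('side','standard'): print(k['conf'],w('side',k['at']).round(4))
"
```

```text
t 3.7 tcp [0.5171 0.4128 0.2213] rot [-179.81   -0.27   -2.15] F [1.1 1.2 0.4] w 0.0257
tool delta mm [-27.8 140.1   0.8] spin -0.85
0.62 [0.5162 0.4113 0.1434]
```

View pics/s2.png

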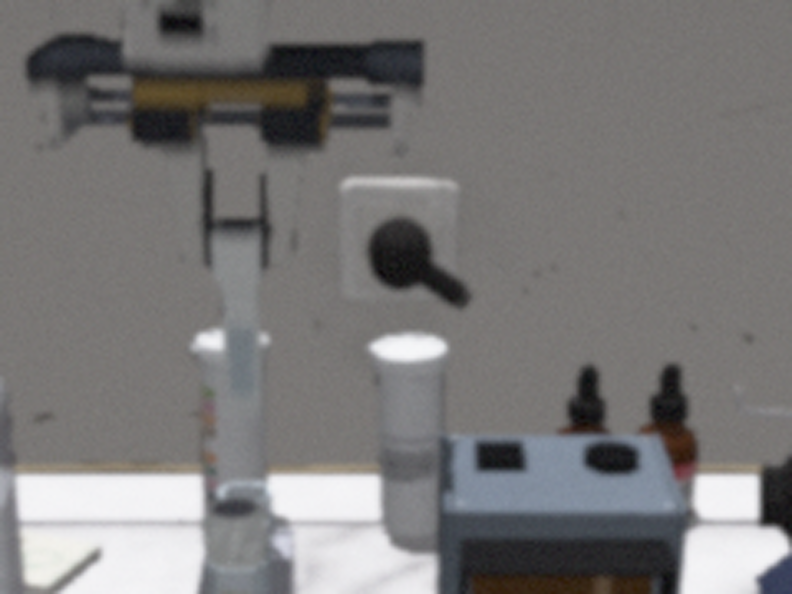

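```bash
cat > held.py <<'E'
from h import *
def held(d):
    s=r.get_state(); C=cloud("side",d); t=np.array(s["tcp_pos"])
    m=(d>0)&(abs(C[...,0]-t[0])<.035)&(abs(C[...,1]-t[1])<.03)&(C[...,2]<t[2]+.03)&(C[...,2]>t[2]-.09)
    for z in np.arange(t[2]-.085,t[2]+.03,.008):
        q=m&(abs(C[...,2]-z)<.004); 
        if q.sum()>4:
            P=C[q]; print("dz",round((z-t[2])*1e3),q.sum(),"y-tcp",((np.percentile(P[:,1],[2,50,98])-t[1])*1e3).round(1),"x-tcp",((np.percentile(P[:,0],[10,50,90])-t[0])*1e3).round(1),
              "slope",np.polyfit(P[:,1],P[:,0],1)[0].round(3))
    vv,uu=np.where(m); print("px u",uu.min(),uu.max(),"v",vv.min(),vv.max())
E
python3 -c "
from held import *
held(np.load('side2.npy'))"
```

```text
dz -77 44 y-tcp [-13.3  -4.3   4.7] x-tcp [-6.8 -5.  -3. ] slope 0.053
dz -69 51 y-tcp [-13.6  -4.7   6.1] x-tcp [-8.  -6.  -4.1] slope 0.062
dz -61 48 y-tcp [-13.8  -4.1   5.8] x-tcp [-7.6 -6.2 -3.7] slope 0.015
dz -53 52 y-tcp [-13.9  -4.4   5.4] x-tcp [-7.8 -5.7 -2.9] slope -0.058
dz -45 50 y-tcp [-12.6  -3.8   5.2] x-tcp [-7.9 -5.9 -3.8] slope 0.02
dz -37 49 y-tcp [-12.8  -4.    4.7] x-tcp [-7.8 -6.  -3.5] slope 0.007
dz -29 48 y-tcp [-13.   -3.3   6.3] x-tcp [-7.4 -5.5 -3.9] slope 0.053
dz -21 56 y-tcp [-13.3  -4.5   6.1] x-tcp [-7.6 -5.8 -3.9] slope 0.059
dz -13 38 y-tcp [-13.6  -3.    6. ] x-tcp [-14.2  -7.4  -4.4] slope -0.074
dz -5 80 y-tcp [-25.   -4.7  10.7] x-tcp [-16.4 -14.  -10.7] slope -0.059
dz 3 146 y-tcp [-29.7  -2.5  23.8] x-tcp [-15.9 -12.5  -9.4] slope 0.046
dz 11 153 y-tcp [-29.7  -2.9  24.6] x-tcp [-15.4 -12.8  -9.8] slope 0.045
dz 19 162 y-tcp [-28.4  -0.6  24.5] x-tcp [-13.9 -10.1   4.4] slope 0.034
dz 27 74 y-tcp [-28.6  10.   26.4] x-tcp [-13.7 -11.5  -8.7] slope 0.042
px u 243 277 v 121 182
```

```bash
python3 -c "
from held import *
for i in range(6):
    p,d=r.capture('side'); s=r.get_state(); print(s['tcp_pos'].round(4),np.round(s['eef_rot'],2),s['joints'].round(3))
P=[]
c,f,M,o=cam('side')
g=cv2.imread('pics/side0.png').max(2).astype(np.float32)
for n,(X,Y) in dict(ref=(.4841,.2738),port=(.483,.2141)).items():
    u,v=px('side',(X,Y,.124)); x0,y0=int(u)-18,int(v)-12; print(u,v)
    a=cv2.resize(g[y0:y0+24,x0:x0+36],None,fx=8,fy=8,interpolation=cv2.INTER_CUBIC)
    k=max(cv2.findContours((a<70).astype(np.uint8),0,1)[0],key=cv2.contourArea); b=cv2.boundingRect(k)
    e=[(b[0]/8-.5+x0,b[1]/8-.5+y0),((b[0]+b[2])/8-.5+x0,(b[1]+b[3])/8-.5+y0)]; print(e)
    um=(e[0][0]+e[1][0])/2
    for q,z in(((um,e[0][1]),.128),((um,e[1][1]),.12)):
        ray=M@np.array([(q[0]-c['cx'])/f,(q[1]-c['cy'])/f,1]); print(n,(o+(z-o[2])/ray[2]*ray).round(4))
"

```

```text
[0.5178 0.4137 0.2222] [-179.6    -0.41   -2.15] [ 55.525  19.205  -1.923   0.143 -68.316  32.272]
[0.517  0.413  0.2201] [-179.74   -0.28   -2.16] [ 55.526  19.295  -2.057   0.101 -68.279  32.273]
[0.5166 0.4126 0.2187] [-179.84   -0.2    -2.17] [ 55.528  19.364  -2.136   0.089 -68.263  32.273]
[0.5164 0.4123 0.2179] [-1.7991e+02 -1.6000e-01 -2.1700e+00] [ 55.527  19.408  -2.175   0.089 -68.256  32.273]
[0.5164 0.4122 0.2175] [-1.7995e+02 -1.4000e-01 -2.1700e+00] [ 55.526  19.44   -2.188   0.095 -68.257  32.272]
[0.5164 0.4122 0.2174] [-1.7997e+02 -1.4000e-01 -2.1600e+00] [ 55.523  19.457  -2.185   0.103 -68.257  32.275]
340.47646778639375 198.76495124115363
[(334.25, 193.875), (348.125, 201.875)]
ref [0.4977 0.2717 0.128 ]
ref [0.4793 0.2728 0.12  ]
374.09528823482566 198.99353894673013
[(367.125, 193.875), (382.5, 202.875)]
port [0.4977 0.2111 0.128 ]
port [0.4746 0.2137 0.12  ]
```

Emit:
{"name": "send_rows", "arguments": {"motion": [{"travel":[-0.005,0.02,-0.006],"spin":-0.8},{"travel":[-0.008,0.035,0],"spin":0},{"travel":[-0.008,0.035,0],"spin":0},{"travel":[-0.005,0.03,0],"spin":0},{"travel":[-0.002,0.015,0],"spin":0}]}}

```text
time_s: 4.52
tcp_pos: [0.4824, 0.275, 0.2165]
eef_rot: [179.5, 0.2, -1.1]
contact_force: [0.1, -0.4, -0.4]
gripper_width: 0.0254
```

```bash
python3 -c "
from held import *
for i in range(5): p,d=r.capture('side')
go(.484,.2755,.222,-1.3)"
```

```text
t 4.77 tcp [0.4842 0.2786 0.2171] rot [ 1.7961e+02  1.4000e-01 -1.0700e+00] F [0.1 1.4 0.6] w 0.0258
tool delta mm [-0.2  3.1 -4.9] spin 0.23
```

Emit:
{"name": "send_rows", "arguments": {"motion": [{"travel":[0,0.003,-0.003],"spin":0.2}]}}

```text
time_s: 4.85
tcp_pos: [0.4842, 0.2765, 0.2193]
eef_rot: [179.6, 0.2, -1.2]
contact_force: [-0.7, -0.1, -1.2]
gripper_width: 0.0259
```

```bash
python3 -c "
from held import *
for i in range(5): p,d=r.capture('side')
np.save('side3.npy',d); cv2.imwrite('pics/s3f.png',p)
go(.484,.2755,.222,-1.3); held(d)
for t in('standard','reference_socket','sample_port'):
  for k in r.pinpoint('side',t)[:1]: print(t,k['conf'],w('side',k['at']).round(4))
cv2.imwrite('pics/s3.png',cv2.resize(p[110:230,290:430],None,fx=5,fy=5,interpolation=cv2.INTER_CUBIC))
"
```

```text
t 5.1 tcp [0.4842 0.2761 0.2199] rot [ 1.796e+02  1.500e-01 -1.250e+00] F [ 0.4 -0.2 -0.7] w 0.026
tool delta mm [-0.2  0.6 -2.1] spin 0.05
dz -77 32 y-tcp [-11.2  -3.2   4.7] x-tcp [-5.1 -3.5 -2. ] slope -0.065
dz -69 48 y-tcp [-12.6  -2.2   6.7] x-tcp [-6.4 -4.5 -2.7] slope -0.029
dz -61 53 y-tcp [-12.1  -3.4   6.9] x-tcp [-6.7 -4.8 -2.8] slope 0.042
dz -53 49 y-tcp [-11.9  -1.6   7.1] x-tcp [-6.8 -4.7 -2.9] slope 0.049
dz -45 56 y-tcp [-11.7  -2.8   7.3] x-tcp [-6.9 -4.4 -2.7] slope -0.004
dz -37 51 y-tcp [-11.4  -1.1   7.6] x-tcp [-5.8 -4.3 -2.6] slope 0.04
dz -29 56 y-tcp [-11.1  -2.3   7.9] x-tcp [-6.2 -3.9 -2.2] slope 0.023
dz -21 53 y-tcp [-10.7  -0.6   8.1] x-tcp [-6.1 -3.7 -2.6] slope 0.053
dz -13 56 y-tcp [-10.4  -1.1   8.1] x-tcp [-5.4 -4.  -1.6] slope 0.076
dz -5 47 y-tcp [-14.4  -0.8  10.7] x-tcp [-13.9 -12.2 -10.6] slope 0.02
dz 3 119 y-tcp [-27.8  -2.4  25.2] x-tcp [-13.8 -11.4  -7.9] slope 0.035
dz 11 165 y-tcp [-28.5  -0.4  27.1] x-tcp [-13.3 -10.8  -7.5] slope 0.051
dz 19 216 y-tcp [-28.   -0.9  26.1] x-tcp [-13.1  -9.6   3. ] slope 0.048
dz 27 83 y-tcp [-29.8 -14.5  28. ] x-tcp [-11.6  -9.3  -4.3] slope -0.025
px u 325 360 v 128 198
standard 0.92 [0.4857 0.2761 0.1401]
reference_socket 0.81 [0.4895 0.2731 0.1321]
sample_port 0.64 [0.4834 0.2104 0.1218]
```

View pics/s3.png

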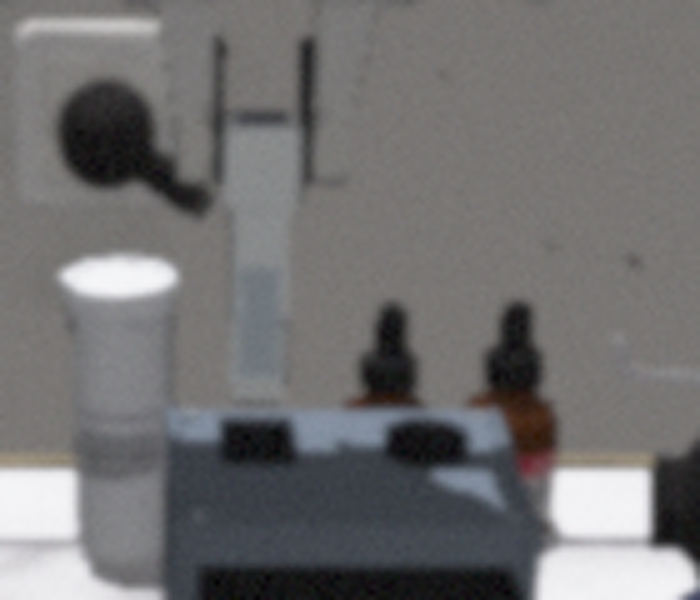

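Emit:
{"name": "send_rows", "arguments": {"motion": [{"travel":[0.0013,0,0.006],"spin":0},{"travel":[0,0,0.006],"spin":0},{"travel":[0,0,0.006],"spin":0},{"travel":[0,0,0],"spin":0}]}}

```text
time_s: 5.58
tcp_pos: [0.4859, 0.276, 0.2003]
eef_rot: [179.6, 0.1, -1.2]
contact_force: [1.7, -0.5, -0.7]
gripper_width: 0.026
```

```bash
python3 -c "
from held import *
go(.4855,.2755,.137,-1.3)
for i in range(3): p,d=r.capture('side')
go(.4855,.2755,.137,-1.3)
"
```

```text
t 5.58 tcp [0.4859 0.276  0.2003] rot [ 1.7963e+02  1.0000e-01 -1.2400e+00] F [ 1.7 -0.5 -0.7] w 0.026
tool delta mm [-0.3  0.1 63.3] spin 0.06
t 5.73 tcp [0.486  0.2761 0.2015] rot [ 1.7965e+02  7.0000e-02 -1.2400e+00] F [ 0.7 -1.4 -0.4] w 0.026
tool delta mm [-0.4  0.2 64.5] spin 0.06
```

Emit:
{"name": "send_rows", "arguments": {"motion": [{"travel":[0,0,0.01],"spin":0},{"travel":[0,0,0.01],"spin":0},{"travel":[0,0,0.01],"spin":0},{"travel":[0,0,0],"spin":0}]}}

```text
time_s: 6.07
tcp_pos: [0.4858, 0.2751, 0.1691]
eef_rot: [179.6, 0.1, -1.3]
contact_force: [1.4, 0.3, -2.7]
gripper_width: 0.0257
```

```bash
python3 -c "
from held import *
for i in range(3): p,d=r.capture('side')
go(.4855,.2755,.137,-1.3)
"
```

```text
t 6.22 tcp [0.4865 0.2756 0.1714] rot [ 1.7969e+02 -2.0000e-02 -1.2300e+00] F [-0.4 -1.3 -0.3] w 0.0256
tool delta mm [-1.  -0.  34.4] spin 0.07
```

Emit:
{"name": "send_rows", "arguments": {"motion": [{"travel":[-0.0005,0,0.01],"spin":0},{"travel":[0,0,0.01],"spin":0},{"travel":[0,0,0.005],"spin":0},{"travel":[0,0,0],"spin":0},{"travel":[0,0,0],"spin":0}]}}

```text
time_s: 6.63
tcp_pos: [0.486, 0.2753, 0.1455]
eef_rot: [179.7, -0.0, -1.2]
contact_force: [0.2, -1.4, 0.9]
gripper_width: 0.0259
```

Emit:
{"name": "send_rows", "arguments": {"motion": [{"travel":[0,0,0.004],"spin":0},{"travel":[0,0,0.002],"spin":0}]}}

```text
time_s: 6.8
tcp_pos: [0.4862, 0.2752, 0.1398]
eef_rot: [179.7, -0.1, -1.2]
contact_force: [-0.7, -1.6, -0.1]
gripper_width: 0.0254
```

Emit:
{"name": "send_rows", "arguments": {"motion": [{"travel":[0,0,0.004],"spin":0},{"travel":[0,0,0.002],"spin":0}]}}

```text
time_s: 6.97
tcp_pos: [0.4866, 0.2749, 0.1353]
eef_rot: [179.7, -0.1, -1.2]
contact_force: [-13.1, -4.6, 29.3]
gripper_width: 0.0257
```

```bash
python3 -c "
from held import *
for i in range(3): p,d=r.capture('side')
go(.4855,.2755,.137,-1.3); held(d)
"
```

```text
t 7.12 tcp [0.4865 0.2749 0.1354] rot [ 1.7968e+02 -1.4000e-01 -1.1700e+00] F [-5.7 -4.1 12.7] w 0.0255
tool delta mm [-1.  -0.5 -1.6] spin 0.13
dz -77 7 y-tcp [29.5 29.7 30. ] x-tcp [-31.7 -25.6 -22.5] slope -30.152
dz -69 6 y-tcp [29.4 29.5 29.7] x-tcp [-20.3 -16.5 -14.3] slope -28.756
dz -61 5 y-tcp [29.3 29.4 29.5] x-tcp [-15.  -12.9  -9. ] slope -28.709
dz -53 5 y-tcp [29.2 29.2 29.4] x-tcp [-7.2 -3.9 -3. ] slope -23.042
dz -37 5 y-tcp [29.1 29.3 29.5] x-tcp [-5.  -0.2  3.3] slope -24.783
dz -29 8 y-tcp [28.8 28.9 29.5] x-tcp [ 1.5 12.  17.8] slope -26.417
dz -21 7 y-tcp [28.4 28.6 28.8] x-tcp [19.9 23.3 28.9] slope -25.075
dz -13 380 y-tcp [-29.    3.4  28.3] x-tcp [-29.8 -12.7  22.3] slope 0.088
dz -5 62 y-tcp [-13.6  -2.   10.5] x-tcp [-14.4 -12.7 -10.2] slope 0.039
dz 3 98 y-tcp [-27.4   0.1  25.2] x-tcp [-13.6 -11.3  -8.3] slope 0.035
dz 11 146 y-tcp [-28.5   0.4  27.1] x-tcp [-13.8 -11.2  -8.1] slope 0.015
dz 19 205 y-tcp [-28.   -1.8  25.6] x-tcp [-13.2  -9.5   3.5] slope 0.001
dz 27 69 y-tcp [-29.6  11.7  27.4] x-tcp [-11.9  -9.2  -6.4] slope 0.027
px u 323 358 v 178 242
```

Emit:
{"name": "send_rows", "arguments": {"motion": [{"travel":[0,0,0],"spin":0},{"travel":[0,0,0],"spin":0},{"travel":[0,0,0],"spin":0},{"travel":[0,0,0],"spin":0},{"travel":[0,0,-0.003],"spin":0}], "gripper": 0.1}}

```text
time_s: 7.53
tcp_pos: [0.4869, 0.2765, 0.1385]
eef_rot: [179.9, -0.2, -1.2]
contact_force: [0.3, 0.4, 0.1]
gripper_width: 0.0476
```

Emit:
{"name": "send_rows", "arguments": {"motion": [{"travel":[0,0,-0.02],"spin":0},{"travel":[0,0,-0.03],"spin":0},{"travel":[0,0,-0.03],"spin":0}]}}

```text
time_s: 7.78
tcp_pos: [0.4836, 0.2743, 0.214]
eef_rot: [179.3, 0.3, -1.2]
contact_force: [0.6, 0.8, 0.8]
gripper_width: 0.0481
```

```bash
python3 -c "
from held import *
p,d=r.capture('side'); cv2.imwrite('pics/s4f.png',p);np.save('side4.npy',d)
go(.4306,.4145,.2,-1.3)
C=cloud('side',d); m=(abs(C[...,0]-.485)<.03)&(abs(C[...,1]-.273)<.022)&(C[...,2]>.133)&(C[...,2]<.17); P=C[m]
print(m.sum(),np.percentile(P,[2,50,98],axis=0).round(4))
cv2.imwrite('pics/s4.png',cv2.resize(p[110:300,220:430],None,fx=3.1,fy=3.1,interpolation=cv2.INTER_CUBIC))
"
```

```text
t 7.83 tcp [0.4863 0.2761 0.2209] rot [ 1.7965e+02 -1.0000e-01 -1.1500e+00] F [3.  2.6 7.9] w 0.0485
tool delta mm [ -58.5 -137.4   19.9] spin 0.15
269 [[0.4706 0.2608 0.1336]
 [0.4745 0.274  0.1492]
 [0.4949 0.2862 0.1579]]
```

View pics/s4.png

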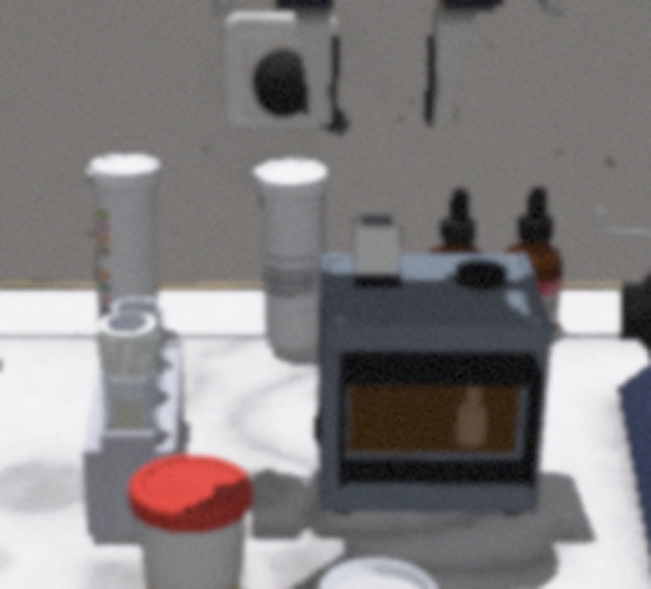

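Emit:
{"name": "send_rows", "arguments": {"motion": [{"travel":[-0.01,-0.03,0],"spin":0},{"travel":[-0.015,-0.035,0],"spin":0},{"travel":[-0.015,-0.035,0],"spin":0},{"travel":[-0.012,-0.025,0],"spin":0},{"travel":[-0.005,-0.01,0.02],"spin":0}]}}

```text
time_s: 8.25
tcp_pos: [0.4351, 0.4189, 0.2096]
eef_rot: [-179.5, -0.7, -1.5]
contact_force: [0.3, 0.9, -0.4]
gripper_width: 0.0482
```

Emit:
{"name": "send_rows", "arguments": {"motion": [{"travel":[0,0,0.03],"spin":0},{"travel":[0,0,0.02],"spin":0},{"travel":[0,0,0],"spin":0}]}}

```text
time_s: 8.5
tcp_pos: [0.433, 0.4233, 0.1553]
eef_rot: [-179.5, -0.7, -1.2]
contact_force: [-0.8, -0.3, -0.8]
gripper_width: 0.0479
```

```bash
python3 -c "
from held import *
for i in range(4): p,d=r.capture('side')
go(.4315,.4145,.0915,-1.2)
for k in r.pinpoint('side','dip_slide')[:1]: print(k['conf'],w('side',k['at']).round(4))
"
```

```text
t 8.7 tcp [0.4353 0.4248 0.1608] rot [-179.19   -0.91   -1.26] F [0.7 0.6 1.5] w 0.0484
tool delta mm [-4.7 11.3 69.1] spin -0.06
```

Emit:
{"name": "send_rows", "arguments": {"motion": [{"travel":[-0.0045,0.011,0.01],"spin":0},{"travel":[0,0,0.01],"spin":0}], "gripper": 0.4}}

```text
time_s: 8.92
tcp_pos: [0.4329, 0.416, 0.1453]
eef_rot: [-178.8, -1.2, -1.3]
contact_force: [-1.5, -0.7, 0.2]
gripper_width: 0.0564
```

```bash
python3 -c "
from held import *
for i in range(4): p,d=r.capture('side')
go(.4315,.4145,.0915,-1.2)
"
```

```text
t 9.12 tcp [0.4334 0.4171 0.1446] rot [-178.85   -1.17   -1.25] F [ 0.3 -0.4  0.5] w 0.061
tool delta mm [-2.9  3.7 53. ] spin -0.05
```

Emit:
{"name": "send_rows", "arguments": {"motion": [{"travel":[-0.003,0.004,-0.02],"spin":0},{"travel":[0,0,-0.03],"spin":0},{"travel":[0,0,-0.03],"spin":0}]}}

```text
time_s: 9.37
tcp_pos: [0.4272, 0.4094, 0.2212]
eef_rot: [-179.4, -0.8, -1.3]
contact_force: [0.4, 0.2, 0.3]
gripper_width: 0.0613
```

```bash
python3 -c "
from held import *
for i in range(4): p,d=r.capture('side')
go(.4315,.4145,.0915,-1.2)
"
```

```text
t 9.57 tcp [0.4278 0.4105 0.2219] rot [-179.16   -0.93   -1.3 ] F [-1.5 -0.7 -0.7] w 0.0612
tool delta mm [  1.5  -2.1 130.5] spin -0.1
```

Emit:
{"name": "send_rows", "arguments": {"motion": [{"travel":[0.005,0.03,0],"spin":0},{"travel":[0.005,0.035,0],"spin":0},{"travel":[0.005,0.035,0],"spin":0},{"travel":[0.005,0.03,0],"spin":0}]}}

```text
time_s: 9.9
tcp_pos: [0.4441, 0.2807, 0.2165]
eef_rot: [-179.3, -0.8, -1.0]
contact_force: [-0.3, 0.1, 0.4]
gripper_width: 0.061
```

```bash
cat > st.py <<'E'
import sys
from held import *
for i in range(5): p,d=r.capture('side')
go(*[float(a) for a in sys.argv[1:]])
E
python3 st.py .4315 .4145 .0915 -1.2
```

```text
t 10.15 tcp [0.4447 0.2826 0.2172] rot [-179.28   -0.84   -1.02] F [0.7 0.  0. ] w 0.0616
tool delta mm [ -17.4 -130.1  127.1] spin 0.18
```

Emit:
{"name": "send_rows", "arguments": {"motion": [{"travel":[-0.005,-0.04,0],"spin":0}]}}

```text
time_s: 10.23
tcp_pos: [0.4403, 0.3197, 0.2177]
eef_rot: [-179.3, -0.8, -1.2]
contact_force: [0.4, -0.8, 0.5]
gripper_width: 0.0611
```

```bash
python3 st.py .4315 .4145 .0915 -1.2
```

```text
t 10.48 tcp [0.44   0.3235 0.2169] rot [-179.35   -0.79   -0.94] F [-0.2 -1.   0.7] w 0.0614
tool delta mm [-11.7 -89.4 126.3] spin 0.26
```

Emit:
{"name": "send_rows", "arguments": {"motion": [{"travel":[-0.005,-0.04,0],"spin":0}]}}

```text
time_s: 10.57
tcp_pos: [0.4354, 0.3599, 0.2175]
eef_rot: [-179.4, -0.7, -1.1]
contact_force: [0.5, -0.4, -0.8]
gripper_width: 0.0614
```

```bash
python3 st.py .4315 .4145 .0915 -1.2
```

```text
t 10.82 tcp [0.4354 0.3633 0.2169] rot [-179.39   -0.76   -0.91] F [-0.2 -0.2 -0.8] w 0.0613
tool delta mm [ -6.4 -49.8 125.8] spin 0.29
```

Emit:
{"name": "send_rows", "arguments": {"motion": [{"travel":[-0.005,-0.035,-0.03],"spin":0.2},{"travel":[0,0,-0.03],"spin":0},{"travel":[0,0,-0.03],"spin":0},{"travel":[0,0,-0.03],"spin":0}]}}

```text
time_s: 11.15
tcp_pos: [0.427, 0.3878, 0.3292]
eef_rot: [179.7, -0.1, -1.3]
contact_force: [0.9, 0.6, 0.8]
gripper_width: 0.0613
```

```bash
python3 st.py .4315 .4145 .0915 -1.2
```

```text
t 11.4 tcp [0.427  0.3878 0.328 ] rot [ 1.7982e+02 -1.3000e-01 -1.3500e+00] F [ 0.4 -0.3  0.2] w 0.0611
tool delta mm [  3.3 -27.5 236.4] spin -0.15
```

Emit:
{"name": "send_rows", "arguments": {"motion": [{"travel":[0,0,0.04],"spin":0}]}}

```text
time_s: 11.48
tcp_pos: [0.4297, 0.3895, 0.2941]
eef_rot: [-179.7, -0.6, -1.3]
contact_force: [1.2, 1.7, 1.6]
gripper_width: 0.0613
```

```bash
python3 st.py .4315 .4145 .0915 -1.2
```

```text
t 11.73 tcp [0.4275 0.3875 0.2887] rot [ 1.7975e+02 -1.5000e-01 -1.3400e+00] F [0.7 0.6 0.8] w 0.0616
tool delta mm [  2.8 -27.9 197. ] spin -0.14
```

Emit:
{"name": "send_rows", "arguments": {"motion": [{"travel":[0,0,0.04],"spin":0}]}}

```text
time_s: 11.82
tcp_pos: [0.4313, 0.391, 0.2573]
eef_rot: [-179.6, -0.7, -1.3]
contact_force: [1.4, 1.9, 1.3]
gripper_width: 0.0611
```

```bash
python3 st.py .4315 .4145 .0915 -1.2
```

```text
t 12.07 tcp [0.4284 0.388  0.2509] rot [179.81  -0.25  -1.32] F [0.1 0.1 0.7] w 0.0612
tool delta mm [  1.8 -27.1 159.3] spin -0.12
```

Tilt is nearly gone. Go on with single settled rows.

Emit:
{"name": "send_rows", "arguments": {"motion": [{"travel":[0.002,-0.027,0],"spin":0}]}}

```text
time_s: 12.15
tcp_pos: [0.4314, 0.4131, 0.254]
eef_rot: [179.9, -0.3, -1.4]
contact_force: [-0.6, 0.1, 0.3]
gripper_width: 0.0609
```

```bash
python3 st.py .4315 .4145 .0915 -1.2
```

```text
t 12.4 tcp [0.4313 0.4154 0.2522] rot [179.89  -0.31  -1.3 ] F [ 0.4 -0.   0.3] w 0.0613
tool delta mm [ -0.7   0.6 160.7] spin -0.1
```

Emit:
{"name": "send_rows", "arguments": {"motion": [{"travel":[0,0,0.041],"spin":0}]}}

```text
time_s: 12.48
tcp_pos: [0.4348, 0.4188, 0.2196]
eef_rot: [-179.5, -0.8, -1.2]
contact_force: [0.6, 2.6, 0.3]
gripper_width: 0.0618
```

```bash
python3 st.py .4315 .4145 .0915 -1.2
```

```text
t 12.73 tcp [0.4321 0.4154 0.213 ] rot [179.91  -0.38  -1.29] F [-0.1  0.4  1.1] w 0.0612
tool delta mm [ -1.4   0.7 121.5] spin -0.09
```

Emit:
{"name": "send_rows", "arguments": {"motion": [{"travel":[0,0,0.041],"spin":0}]}}

```text
time_s: 12.82
tcp_pos: [0.4363, 0.4199, 0.1813]
eef_rot: [-179.4, -0.9, -1.2]
contact_force: [2.7, 1.9, 0.7]
gripper_width: 0.0609
```

```bash
python3 st.py .4315 .4145 .0915 -1.2
```

```text
t 13.07 tcp [0.4333 0.4161 0.1744] rot [179.99  -0.48  -1.26] F [0.5 1.1 1.2] w 0.0617
tool delta mm [-2.4  1.6 82.9] spin -0.06
```

Emit:
{"name": "send_rows", "arguments": {"motion": [{"travel":[-0.002,0.001,0.04],"spin":0}]}}

```text
time_s: 13.15
tcp_pos: [0.4358, 0.4203, 0.1437]
eef_rot: [-179.3, -1.0, -1.2]
contact_force: [1.3, 2.4, -0.0]
gripper_width: 0.0614
```

```bash
python3 st.py .4315 .4145 .0925 -1.2
```

```text
t 13.4 tcp [0.4324 0.4161 0.1369] rot [-179.92   -0.58   -1.22] F [-0.1  0.5  0.5] w 0.0612
tool delta mm [-1.4  1.6 44.4] spin -0.02
```

Emit:
{"name": "send_rows", "arguments": {"motion": [{"travel":[-0.001,0.001,0.033],"spin":0}]}}

```text
time_s: 13.48
tcp_pos: [0.4353, 0.4199, 0.1118]
eef_rot: [-179.3, -1.0, -1.1]
contact_force: [1.4, 1.0, 0.8]
gripper_width: 0.0615
```

```bash
python3 st.py .4315 .4145 .0925 -1.2
```

```text
t 13.73 tcp [0.4325 0.416  0.1059] rot [-179.85   -0.66   -1.2 ] F [0.5 0.3 0.9] w 0.0612
tool delta mm [-1.2  1.5 13.4] spin 0.0
```

Emit:
{"name": "send_rows", "arguments": {"motion": [{"travel":[-0.001,0.001,0.013],"spin":0}]}}

```text
time_s: 13.82
tcp_pos: [0.4334, 0.4173, 0.097]
eef_rot: [-179.6, -0.9, -1.1]
contact_force: [0.3, 1.0, 0.8]
gripper_width: 0.0612
```

```bash
python3 st.py .4315 .4145 .0925 -1.2
```

```text
t 14.07 tcp [0.4321 0.4155 0.0942] rot [-179.79   -0.71   -1.18] F [-0.  -0.   0.2] w 0.0618
tool delta mm [-0.6  1.1  1.7] spin 0.02
```

Emit:
{"name": "send_rows", "arguments": {"motion": [{"travel":[0,0,0],"spin":0}], "gripper": -1, "squeeze": 40}}

```text
time_s: 14.15
tcp_pos: [0.4323, 0.4158, 0.0951]
eef_rot: [-179.8, -0.7, -1.2]
contact_force: [1.0, 0.3, 0.0]
gripper_width: 0.0585
```

```bash
python3 st.py .4315 .4145 .0925 -1.2;python3 st.py .4315 .4145 .0925 -1.2
```

```text
t 14.4 tcp [0.4321 0.4156 0.0945] rot [-179.78   -0.72   -1.18] F [ 0.1  0.2 -0.5] w 0.0401
tool delta mm [-0.6  1.1  2. ] spin 0.02
t 14.65 tcp [0.4321 0.415  0.0943] rot [-179.84   -0.7    -1.18] F [-0.5 -2.3  3.6] w 0.0314
tool delta mm [-0.6  0.6  1.8] spin 0.02
```

Emit:
{"name": "send_rows", "arguments": {"motion": [{"travel":[0,0,-0.01],"spin":0},{"travel":[0,0,-0.03],"spin":0},{"travel":[0,0,-0.03],"spin":0},{"travel":[0,0,-0.03],"spin":0},{"travel":[0,0,-0.025],"spin":0}]}}

```text
time_s: 15.07
tcp_pos: [0.429, 0.4131, 0.2192]
eef_rot: [179.7, -0.4, -1.2]
contact_force: [1.6, 0.5, -0.2]
gripper_width: 0.0312
```

```bash
python3 st.py .485 .215 .225 -1.2; python3 -c "
from held import *
p,d=r.capture('side'); held(d); cv2.imwrite('pics/s5.png',cv2.resize(p[60:240,190:390],None,fx=3.3,fy=3.3,interpolation=cv2.INTER_CUBIC))
for k in r.pinpoint('side','dip_slide')[:1]: print(k['conf'],w('side',k['at']).round(4))"
```

```text
t 15.32 tcp [0.4285 0.4127 0.2165] rot [179.67  -0.31  -1.25] F [ 0.7  0.1 -0.8] w 0.0312
tool delta mm [ 60.9 196.5  -7.1] spin -0.05
dz -77 12 y-tcp [-10.9  -1.1   5.2] x-tcp [-3.6 -1.2  0.1] slope 0.112
dz -69 53 y-tcp [-11.2  -2.9   6.9] x-tcp [-5.4 -2.8 -1. ] slope 0.121
dz -61 52 y-tcp [-11.6  -3.1   6.7] x-tcp [-6.2 -4.1 -1.5] slope 0.165
dz -53 60 y-tcp [-11.7  -1.9   8. ] x-tcp [-5.7 -3.7 -1.7] slope 0.163
dz -45 60 y-tcp [-11.8  -3.1   7.6] x-tcp [-5.8 -3.5 -1.4] slope 0.102
dz -37 62 y-tcp [-12.   -2.7   7.2] x-tcp [-6.  -4.3 -1.5] slope 0.006
dz -29 60 y-tcp [-11.9  -2.    8.3] x-tcp [-5.7 -3.2 -1.1] slope 0.129
dz -21 65 y-tcp [-11.   -1.5   8.3] x-tcp [-6.  -3.4 -1.1] slope 0.16
dz -13 60 y-tcp [-11.3  -1.9   8.1] x-tcp [-5.5 -3.2 -0.3] slope 0.152
dz -5 43 y-tcp [-15.3  -2.   12. ] x-tcp [-14.9  -5.1  -1.9] slope -0.036
dz 3 148 y-tcp [-28.1  -1.7  26.5] x-tcp [-15.6 -11.   -6.4] slope 0.027
dz 11 192 y-tcp [-29.6  -1.1  29.2] x-tcp [-15.  -10.3  -7.6] slope 0.03
dz 19 199 y-tcp [-28.4  -0.8  28.8] x-tcp [-14.9 -10.3  -7.2] slope 0.01
dz 27 181 y-tcp [-29.1   0.7  28.5] x-tcp [-12.   -7.3   5.5] slope 0.019
px u 238 276 v 139 202
0.98 [0.4262 0.408  0.1412]
```

View pics/s5.png

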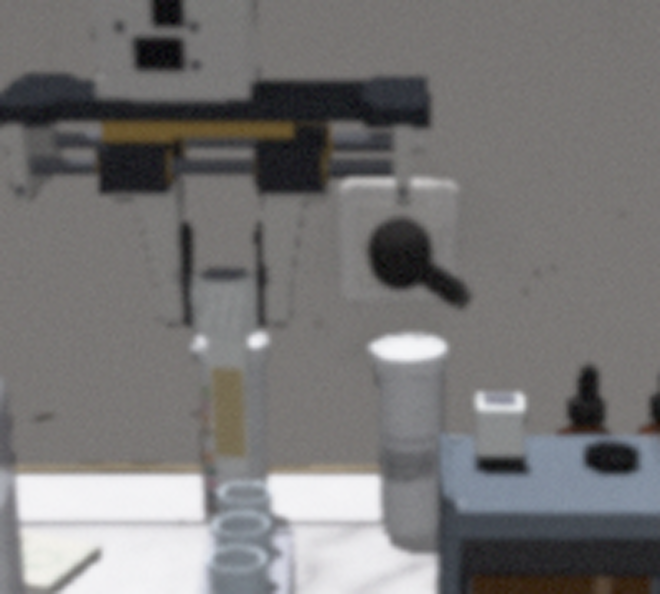

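Emit:
{"name": "send_rows", "arguments": {"motion": [{"travel":[0,0.03,-0.008],"spin":-6}]}}

```text
time_s: 15.5
tcp_pos: [0.4272, 0.3843, 0.2205]
eef_rot: [179.4, -0.1, 4.7]
contact_force: [0.3, -0.1, 0.2]
gripper_width: 0.0311
```

```bash
python3 st.py .435 .215 .225 4.8
```

```text
t 15.75 tcp [0.4276 0.3822 0.2231] rot [179.5   -0.19   4.68] F [-0.3  0.5 -0.3] w 0.031
tool delta mm [ -6.2 167.2  -0.5] spin -0.12
```

Emit:
{"name": "send_rows", "arguments": {"motion": [{"travel":[0,0.04,0],"spin":0}]}}

```text
time_s: 15.83
tcp_pos: [0.4313, 0.3464, 0.2222]
eef_rot: [179.5, -0.2, 4.8]
contact_force: [2.1, 0.3, 0.5]
gripper_width: 0.031
```

```bash
python3 st.py .435 .215 .225 4.8
```

```text
t 16.08 tcp [0.431  0.3426 0.2231] rot [179.49  -0.19   4.64] F [-0.1 -0.1 -0.6] w 0.0312
tool delta mm [ -6.3 127.6  -0.8] spin -0.16
```

Emit:
{"name": "send_rows", "arguments": {"motion": [{"travel":[0,0.04,0],"spin":0}]}}

```text
time_s: 16.17
tcp_pos: [0.435, 0.3073, 0.2227]
eef_rot: [179.5, -0.2, 4.8]
contact_force: [1.3, -0.0, 0.8]
gripper_width: 0.0313
```

```bash
python3 st.py .435 .215 .225 4.8
```

```text
t 16.42 tcp [0.4344 0.3035 0.2234] rot [179.5   -0.2    4.63] F [-0.9  0.5 -0.8] w 0.0315
tool delta mm [-6.6 88.3 -0.8] spin -0.17
```

Emit:
{"name": "send_rows", "arguments": {"motion": [{"travel":[0,0.04,0],"spin":0}]}}

```text
time_s: 16.5
tcp_pos: [0.4386, 0.2684, 0.2233]
eef_rot: [179.5, -0.3, 4.8]
contact_force: [1.4, -1.0, 0.5]
gripper_width: 0.0312
```

```bash
python3 st.py .435 .215 .225 4.8
```

```text
t 16.75 tcp [0.4379 0.2646 0.2238] rot [179.51  -0.22   4.65] F [-0.   0.3 -0.8] w 0.0312
tool delta mm [-6.9 49.2 -0.8] spin -0.15
```

Emit:
{"name": "send_rows", "arguments": {"motion": [{"travel":[0,0.035,0],"spin":0}]}}

```text
time_s: 16.83
tcp_pos: [0.4417, 0.2339, 0.2238]
eef_rot: [179.5, -0.3, 4.8]
contact_force: [2.0, 0.2, 0.0]
gripper_width: 0.0311
```

```bash
python3 st.py .4844 .2152 .225 4.8
```

```text
t 17.08 tcp [0.441  0.2307 0.2241] rot [179.53  -0.24   4.66] F [-0.3  0.1 -0.8] w 0.0316
tool delta mm [42.  18.9 -0.6] spin -0.14
```

Emit:
{"name": "send_rows", "arguments": {"motion": [{"travel":[0.02,0.019,0],"spin":0}]}}

```text
time_s: 17.17
tcp_pos: [0.4613, 0.2158, 0.2246]
eef_rot: [179.6, -0.3, 4.8]
contact_force: [-0.2, 1.1, 0.0]
gripper_width: 0.031
```

```bash
python3 st.py .4844 .2152 .223 4.8
```

```text
t 17.42 tcp [0.4625 0.214  0.2241] rot [179.52  -0.21   4.66] F [ 0.2  0.  -0.1] w 0.0307
tool delta mm [22.   0.6  1.2] spin -0.14
```

Emit:
{"name": "send_rows", "arguments": {"motion": [{"travel":[0.022,0,0],"spin":0}]}}

```text
time_s: 17.5
tcp_pos: [0.4822, 0.2161, 0.2246]
eef_rot: [179.6, -0.2, 4.7]
contact_force: [-0.5, 0.1, -1.0]
gripper_width: 0.0309
```

```bash
python3 st.py .4844 .2152 .223 4.8; python3 -c "
from held import *
p,d=r.capture('side'); held(d); cv2.imwrite('pics/s6.png',cv2.resize(p[110:230,290:430],None,fx=5,fy=5,interpolation=cv2.INTER_CUBIC))
t=r.get_state()['tcp_pos']; C=cloud('side',d)
m=(d>0)&(abs(C[...,0]-t[0])<.02)&(abs(C[...,1]-t[1]+.002)<.012)&(C[...,2]<t[2]-.014)&(C[...,2]>t[2]-.07)
P=C[m]-t; A=np.c_[P[:,1:],np.ones(len(P))]; k=np.linalg.lstsq(A,P[:,0],rcond=None)[0]; print('plane',k,'yaw',-np.degrees(np.arctan(k[0])),'n',m.sum())
for t in('dip_slide','sample_port'):
  for k in r.pinpoint('side',t)[:1]: print(t,k['conf'],w('side',k['at']).round(4))
"
```

```text
t 17.75 tcp [0.4839 0.2161 0.2239] rot [179.5   -0.18   4.67] F [-0.5  0.7 -1.1] w 0.0312
tool delta mm [0.5 1.  0.9] spin -0.13
dz -77 13 y-tcp [-10.1  -0.4   5.2] x-tcp [-3.5 -1.8 -0.3] slope 0.133
dz -69 49 y-tcp [-11.4  -2.7   7.5] x-tcp [-6.2 -3.8 -1.9] slope 0.105
dz -61 52 y-tcp [-11.2  -1.5   7.4] x-tcp [-6.  -4.2 -1.4] slope 0.19
dz -53 49 y-tcp [-10.7  -1.9   6.7] x-tcp [-5.  -3.6 -2.1] slope 0.063
dz -45 54 y-tcp [-11.8  -2.8   7.2] x-tcp [-6.1 -4.  -2.2] slope 0.063
dz -37 50 y-tcp [-11.3  -1.1   7.7] x-tcp [-6.1 -3.6 -1.8] slope 0.083
dz -29 57 y-tcp [-10.5  -2.1   8.1] x-tcp [-6.  -4.  -1.4] slope 0.107
dz -21 53 y-tcp [-10.2  -0.1   7.9] x-tcp [-5.6 -3.3 -0.8] slope 0.15
dz -13 55 y-tcp [-11.5  -1.5   7.2] x-tcp [-5.2 -3.2 -1.5] slope 0.084
dz -5 43 y-tcp [-13.1   0.9  12. ] x-tcp [-15.3 -11.4  -2.8] slope 0.132
dz 3 135 y-tcp [-28.9   0.   28.3] x-tcp [-15.5 -11.2  -6.2] slope -0.037
dz 11 171 y-tcp [-28.7   2.   29.4] x-tcp [-15.5 -11.1  -6. ] slope -0.04
dz 19 179 y-tcp [-28.4   1.2  29.3] x-tcp [-14.9 -10.9  -6. ] slope -0.068
dz 27 147 y-tcp [-29.2  -1.8  27.7] x-tcp [-12.5  -7.9   6. ] slope -0.127
px u 359 396 v 125 186
plane [ 0.108818    0.00947632 -0.00316151] yaw -6.21037615047474 n 369
dip_slide 0.77 [0.4807 0.2124 0.1491]
sample_port 0.6 [0.4816 0.2119 0.1229]
```

View pics/s6.png

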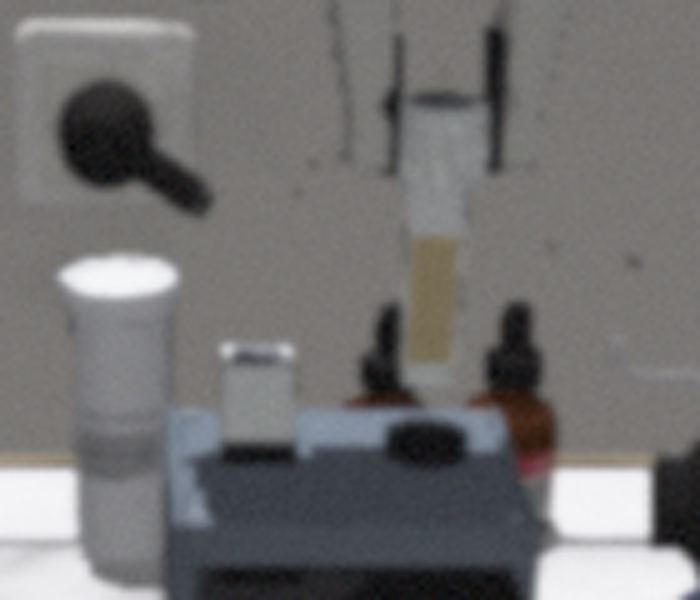

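```bash
sed -i 's/range(5)/range(1)/' st.py; python3 -c "
from held import *
p,d=r.capture('side'); np.save('side7.npy',d); cv2.imwrite('pics/s7f.png',p); go(.4844,.2152,.2,4.8)
def fit(d,t,yo,hw):
    C=cloud('side',d)
    m=(d>0)&(abs(C[...,0]-t[0])<.012)&(abs(C[...,1]-t[1]-yo)<hw)&(C[...,2]<t[2]-.014)&(C[...,2]>t[2]-.07)
    P=C[m]-t; A=np.c_[P[:,1:],np.ones(len(P))]; k=np.linalg.lstsq(A,P[:,0],rcond=None)[0]; return np.round([-np.degrees(np.arctan(k[0])),k[2]*1e3+k[1]*-40,m.sum()],2)
t=r.get_state()['tcp_pos']
for hw in(.012,.008,.0065,.005): print(hw,'slide',fit(d,t,-.002,hw),'std viewer',fit(np.load('side3.npy'),np.array([.4842,.2761,.2199]),-.002,hw),'std rack',fit(np.load('side2.npy'),np.array([.5171,.4128,.2213]),-.004,hw))
"
```

```text
t 17.95 tcp [0.484  0.2159 0.2243] rot [179.53  -0.22   4.68] F [-0.2  0.4 -0. ] w 0.031
tool delta mm [ 0.3  0.5 24.3] spin -0.12
0.012 slide [ -6.69  -3.68 363.  ] std viewer [ -1.64  -4.32 372.  ] std rack [ -1.14  -3.98 351.  ]
0.008 slide [ -6.44  -3.73 290.  ] std viewer [ -1.15  -4.52 288.  ] std rack [ -0.88  -4.18 272.  ]
0.0065 slide [ -7.78  -3.66 237.  ] std viewer [ -2.79  -4.54 231.  ] std rack [ -2.89  -4.13 225.  ]
0.005 slide [ -7.59  -3.69 183.  ] std viewer [ -2.6   -4.54 178.  ] std rack [ -0.56  -4.3  173.  ]
```

Emit:
{"name": "send_rows", "arguments": {"motion": [{"travel":[0.0003,0.0005,0],"spin":-5}]}}

```text
time_s: 18.03
tcp_pos: [0.484, 0.2155, 0.2245]
eef_rot: [179.5, -0.2, 9.6]
contact_force: [-0.1, 0.3, 0.1]
gripper_width: 0.0311
```

```bash
python3 -c "
from held import *
r.capture('side');r.capture('side');p,d=r.capture('side'); np.save('side8.npy',d); cv2.imwrite('pics/s8f.png',p); go(.4844,.2152,.2,4.8)
t=r.get_state()['tcp_pos']; C=cloud('side',d)
for hw in(.012,.008,.0065):
    m=(d>0)&(abs(C[...,0]-t[0])<.012)&(abs(C[...,1]-t[1]+.002)<hw)&(C[...,2]<t[2]-.014)&(C[...,2]>t[2]-.07)
    P=C[m]-t; A=np.c_[P[:,1:],np.ones(len(P))]; k=np.linalg.lstsq(A,P[:,0],rcond=None)[0]; print(np.round([-np.degrees(np.arctan(k[0])),k[2]*1e3+k[1]*-40,m.sum()],2))
held(d)"
```

```text
t 18.18 tcp [0.4841 0.2155 0.2245] rot [179.53  -0.2    9.6 ] F [-0.4  0.3 -0.1] w 0.0314
tool delta mm [ 0.1  0.1 24.5] spin 4.8
[ -1.63  -3.65 371.  ]
[-2.10e-01 -3.92e+00  2.86e+02]
[  0.33  -3.92 231.  ]
dz -77 20 y-tcp [-11.2  -1.9   5.8] x-tcp [-4.2 -2.7 -1.4] slope -0.013
dz -69 43 y-tcp [-11.6  -2.6   6.3] x-tcp [-5.5 -4.1 -1.7] slope 0.011
dz -61 51 y-tcp [-12.3  -3.2   6.7] x-tcp [-5.7 -4.1 -2.4] slope 0.015
dz -53 55 y-tcp [-11.8  -1.5   7.2] x-tcp [-5.3 -3.9 -2.2] slope -0.01
dz -45 53 y-tcp [-11.5  -2.5   7.5] x-tcp [-6.2 -4.  -1.4] slope 0.05
dz -37 58 y-tcp [-10.8  -0.3   7.6] x-tcp [-5.8 -3.6 -1.1] slope 0.092
dz -29 51 y-tcp [-12.1  -2.1   7.2] x-tcp [-5.6 -3.6 -1.2] slope 0.005
dz -21 58 y-tcp [-11.6  -1.4   7.5] x-tcp [-5.4 -3.6 -1.8] slope -0.01
dz -13 53 y-tcp [-10.9  -2.3   7.9] x-tcp [-5.7 -3.8 -1.1] slope 0.033
dz -5 43 y-tcp [-16.9   0.1  12.3] x-tcp [-15.6  -8.5  -3. ] slope 0.016
dz 3 132 y-tcp [-27.9   1.3  27.9] x-tcp [-16.1 -12.9  -5.4] slope -0.103
dz 11 167 y-tcp [-28.5   2.4  29.3] x-tcp [-15.6 -12.6  -5.4] slope -0.104
dz 19 178 y-tcp [-28.5   1.2  29.2] x-tcp [-16.  -12.   -4.9] slope -0.111
dz 27 158 y-tcp [-28.7  -1.4  29.2] x-tcp [-14.7  -6.2   7.3] slope -0.254
px u 360 396 v 125 186
```

Emit:
{"name": "send_rows", "arguments": {"motion": [{"travel":[0,0,0.025],"spin":0},{"travel":[0,0,0],"spin":0}]}}

```text
time_s: 18.35
tcp_pos: [0.4845, 0.2157, 0.2001]
eef_rot: [179.6, -0.3, 9.3]
contact_force: [-1.2, -0.5, -1.0]
gripper_width: 0.0312
```

```bash
python3 st.py .4844 .2152 .1333 9.6
```

```text
t 18.4 tcp [0.486  0.2164 0.203 ] rot [179.64  -0.53   9.38] F [0.4 1.1 0.9] w 0.0314
tool delta mm [-2.4  0.5 69.7] spin -0.22
```

Emit:
{"name": "send_rows", "arguments": {"motion": [{"travel":[0,0,0],"spin":0}]}}

```text
time_s: 18.48
tcp_pos: [0.4864, 0.2166, 0.204]
eef_rot: [179.6, -0.6, 9.3]
contact_force: [-0.0, -0.5, 0.7]
gripper_width: 0.0311
```

Emit:
{"name": "send_rows", "arguments": {"motion": [{"travel":[-0.002,0.001,0],"spin":0}]}}

```text
time_s: 18.57
tcp_pos: [0.485, 0.2155, 0.2047]
eef_rot: [179.6, -0.6, 9.3]
contact_force: [-0.0, 0.1, -0.1]
gripper_width: 0.0314
```

```bash
python3 st.py .4844 .2152 .1333 9.6;  python3 st.py .4844 .2152 .1333 9.6
```

```text
t 18.62 tcp [0.4847 0.2153 0.205 ] rot [179.66  -0.63   9.27] F [-0.  -0.2 -0.2] w 0.0316
tool delta mm [-1.1 -0.4 71.7] spin -0.33
t 18.67 tcp [0.4847 0.2154 0.2049] rot [179.67  -0.64   9.29] F [0.7 0.3 1.2] w 0.0313
tool delta mm [-1.2 -0.3 71.6] spin -0.31
```

Emit:
{"name": "send_rows", "arguments": {"motion": [{"travel":[0,0,0.012],"spin":-0.1}]}}

```text
time_s: 18.75
tcp_pos: [0.4862, 0.216, 0.1957]
eef_rot: [179.8, -0.9, 9.4]
contact_force: [-1.0, -1.6, 2.7]
gripper_width: 0.0313
```

```bash
python3 st.py .4844 .2152 .1333 9.6;  python3 st.py .4844 .2152 .1333 9.6
```

```text
t 18.8 tcp [0.4847 0.2152 0.1923] rot [179.69  -0.64   9.37] F [-0.9 -0.5 -3.2] w 0.0313
tool delta mm [-0.9 -0.4 59. ] spin -0.23
t 18.85 tcp [0.4843 0.2149 0.1924] rot [179.65  -0.57   9.36] F [-0.1  1.4 -0.7] w 0.031
tool delta mm [-0.5 -0.6 59.1] spin -0.24
```

Emit:
{"name": "send_rows", "arguments": {"motion": [{"travel":[0,0,0.007],"spin":0},{"travel":[0,0,0.006],"spin":0},{"travel":[0,0,0.006],"spin":0},{"travel":[0,0,0.006],"spin":0},{"travel":[0,0,0],"spin":0}]}}

```text
time_s: 19.27
tcp_pos: [0.4848, 0.215, 0.1663]
eef_rot: [179.7, -0.6, 9.3]
contact_force: [-1.0, 0.1, -0.5]
gripper_width: 0.0311
```

```bash
python3 st.py .4844 .2152 .1333 9.6
```

```text
t 19.32 tcp [0.4851 0.2151 0.1668] rot [179.69  -0.64   9.33] F [-0.4  0.1 -0.6] w 0.0313
tool delta mm [-1.  -0.4 33.5] spin -0.27
```

Emit:
{"name": "send_rows", "arguments": {"motion": [{"travel":[-0.0005,0,0.006],"spin":0},{"travel":[0,0,0.006],"spin":0},{"travel":[0,0,0.005],"spin":0},{"travel":[0,0,0.003],"spin":0},{"travel":[0,0,0],"spin":0}]}}

```text
time_s: 19.73
tcp_pos: [0.4852, 0.215, 0.1452]
eef_rot: [179.7, -0.7, 9.3]
contact_force: [-0.2, 0.7, 1.9]
gripper_width: 0.0313
```

Emit:
{"name": "send_rows", "arguments": {"motion": [{"travel":[0,0,0.004],"spin":0},{"travel":[0,0,0.003],"spin":0},{"travel":[0,0,0],"spin":0}], "squeeze": 50}}

```text
time_s: 19.98
tcp_pos: [0.4857, 0.2151, 0.1383]
eef_rot: [179.7, -0.7, 9.4]
contact_force: [-1.2, -0.9, 2.9]
gripper_width: 0.0311
```

Emit:
{"name": "send_rows", "arguments": {"motion": [{"travel":[0,0,0.003],"spin":0},{"travel":[0,0,0.002],"spin":0}]}}

```text
time_s: 20.15
tcp_pos: [0.4861, 0.2151, 0.1341]
eef_rot: [179.7, -0.8, 9.4]
contact_force: [-3.7, -1.4, 6.4]
gripper_width: 0.0309
```

Emit:
{"name": "send_rows", "arguments": {"motion": [{"travel":[0,0,0.002],"spin":0},{"travel":[0,0,0],"spin":0}]}}

```text
time_s: 20.32
tcp_pos: [0.486, 0.2151, 0.1337]
eef_rot: [179.7, -0.8, 9.4]
contact_force: [-2.1, -1.4, 3.7]
gripper_width: 0.0311
```

Emit:
{"name": "send_rows", "arguments": {"motion": [{"travel":[0,0,0.003],"spin":0}]}}

```text
time_s: 20.4
tcp_pos: [0.4862, 0.2151, 0.133]
eef_rot: [179.7, -0.9, 9.5]
contact_force: [-21.1, -2.9, 47.8]
gripper_width: 0.0308
```

```bash
python3 st.py .4844 .2152 .1333 9.6
```

```text
t 20.45 tcp [0.4862 0.2151 0.1332] rot [179.68  -0.88   9.46] F [-10.   -3.3  22.9] w 0.0313
tool delta mm [-1.7 -0.4 -0.2] spin -0.14
```

```bash
python3 -c "
from held import *
p,d=r.capture('side');go(.4844,.2152,.1333,9.6)
p,d=r.capture('side');go(.4844,.2152,.1333,9.6)
held(d)
cv2.imwrite('pics/s9.png',cv2.resize(p[120:260,290:430],None,fx=4.2,fy=4.2,interpolation=cv2.INTER_CUBIC))"
```

```text
t 20.5 tcp [0.4862 0.2151 0.1332] rot [179.69  -0.89   9.45] F [-11.   -3.3  23.3] w 0.0305
tool delta mm [-1.7 -0.4 -0.2] spin -0.15
t 20.55 tcp [0.4862 0.2151 0.1332] rot [179.7   -0.89   9.45] F [-9.5 -2.3 23.3] w 0.031
tool delta mm [-1.7 -0.4 -0.2] spin -0.15
dz -13 331 y-tcp [-29.    5.8  29.3] x-tcp [-30.5 -14.2  17.6] slope 0.123
dz -5 70 y-tcp [-16.   -1.   11.6] x-tcp [-16.6 -13.8  -7.7] slope 0.113
dz 3 114 y-tcp [-27.9  -0.1  28.2] x-tcp [-15.8 -12.3  -4.8] slope -0.09
dz 11 155 y-tcp [-29.    2.5  29.1] x-tcp [-16.  -12.   -5.1] slope -0.102
dz 19 151 y-tcp [-28.5   0.6  29.1] x-tcp [-16.  -11.6  -5.1] slope -0.096
dz 27 153 y-tcp [-29.3  -2.   28.7] x-tcp [-14.9  -6.    6.2] slope -0.215
px u 355 392 v 176 207
```

View pics/s9.png

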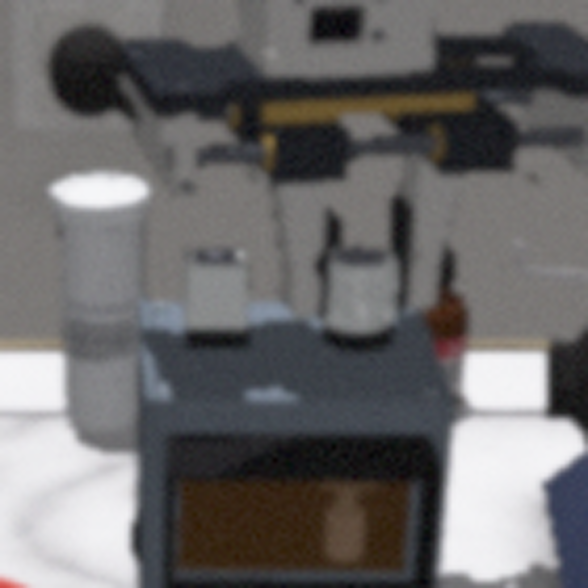

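```bash
python3 -c "
from h import *
go(); print(r.close_job())"
```

```text
t 20.55 tcp [0.4862 0.2151 0.1332] rot [179.7   -0.89   9.45] F [-9.5 -2.3 23.3] w 0.031
tool delta mm [0. 0. 0.] spin None
the job is handed in; nothing more can be done
None
```

The job is handed in at 20.55 s. The standard is in the reference socket and was released before I touched the slide. The dip slide is pushed home in the sample port, still gripped (50 N) and pressed down.

**Last checks**
- **Slide:** the TCP held steady at z 0.1332 m, against 0.1333 m expected with the cap on the collar. It was pressing down with a steady 23 N, more than the spring's 5.5 N.
- **Standard:** the last side view shows its square head down on its collar and the round cap down on the other. The tops look about level.
- **Cup and dish:** I took no move near them and neither seemed disturbed, but I did not measure them again at the end.

**What was off**
- **Side load:** about 10 N in x remained on the slide at the end, from roughly 1.7 mm of x offset and 0.9° of tool tilt.
- **Force spike:** the wrist force briefly read about 48 N down (52 N in total) when the cap met the collar. That is under the 120 N wrist limit and went through the gripped slide. I took the 40 N limit to mean the arm or gripper body only.
- **Slide yaw:** the first measurement, at the rack, was about 5° out. I caught this above the port and corrected it before inserting.
- **Cap width:** the gripper read 31 mm on the cap, against the 33 mm given; the grip did not slip.

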